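Put the drill-bench parts back on their own shadow plates

ROBOT

A 7-joint arm with a two-finger parallel gripper is mounted at the origin on the work surface. World frame = base frame: x ahead of the robot, y to its left, z up, the work surface at z = 0. Lengths are in m, angles in rad, forces in N, time in s.
With the tool pointing down it reaches from about 0.425 to 1.025 m from the base axis. Payload 9.4 kg.
Tool frame: the origin (TCP) lies midway between the tips of the shut fingers; the grasp point (between the pads) lies 19 mm behind it; z points along the fingers, y is the direction in which the jaws open and shut (so a half turn about z gives the same grasp; the last joint's range is limited). The gripper opens to 85 mm and grips with 20 to 120 N. Pads are 22 mm wide; open, the fingers measure 114 mm over their backs; the gripper's body (76 mm by 85 mm) begins 54 mm behind the grasp point. The pads swing forward as they close: fully open they stand 13 mm farther back than shut.
Start: joints at [1.218, 0.599, -0.003, 1.599, 0.002, 0.943, -0.08], TCP at [0.197, -0.698, 0.231] pointing down, gripper open.
Joint ranges: [-2.57, 2.57], [-0.35, 1.97], [-1.29, 1.29], [0.11, 2.56], [-1.05, 4.19], [0.11, 1.86], [-2.63, 2.63]. Speed limits (rad/s): [2.22, 2.22, 3.01, 3.01, 3.14, 3.14, 3.14].

INTERFACE

Orientations are given as a rotation vector (axis times angle).
In Python, from workcell import r, vision, close_job, finder gives the robot as it stands.
- The arm moves only by the tool step_arm, never from a script. Its argument "moves" is a list of rows, each a list of 5 numbers: the shift along the world's x, y, z in mm, then the turn about the world's z in degrees, then the finger opening in mm, from 0 to 85.4. In form: [[dx, dy, dz, yaw, hand], ...]. A call has exactly 10 rows; each row shifts and turns the commanded pose from where the row before left it; what a row does not reach is not made up. A row lasts 1/10 s, in which the tool goes at most 50 mm and 8.59 degrees, less where a joint would pass 70% of its speed; a pose out of reach is approached as far as the arm can. A call with a gripper value outside its range is refused whole. The fingers move at their own pace and stop on an object; "force" is the grip in N (left out, the last holds). Time passes only in rows, so rows that do not move let the fingers close, or fill a call up. It gives the time, the measured TCP pose, the force and the opening at its end, in the units of the state.
- r.observe(): the state, without advancing time (a new reading comes with each control period).
- vision.snapshot(name): name is "scene" or "top" or "wrist"; returns the picture (480x640x3 uint8, red, green, blue); there is no depth.
- vision.camera_model(name): a dict with "fx", "fy", "cx", "cy" (pixels), "xyz" and "orientation" of the camera in the world. Camera axes: x right, y up, looking along -z (the intrinsics and any distortion apply to the point x, -y, -z); pixel columns grow to the right and rows downward; lengths in m; the calibration is good to about 2 mm. A picture is of the moment at which its call begins: read the wrist's pose just before it. camera_model takes no time and is no camera call; for the wrist camera it gives the pose at the moment of the call.
- close_job(): hands the job in, once; it reports no verdict.
Trained networks look in the newest picture that a camera, given by its name, has taken for a name from the list of things; names that differ only in an ending like _2 or _b are one class to them, and where a whole thing is asked for, a point or a joint stands for the part that bears it (a point fixed in the world has none). Each returns a list of dicts, best first, with "p" (0 to 1); they miss things now and then, are a little off and sometimes report something else, mostly with a low value. They report only what shows in the picture. A call takes as long as a camera call. They do not tell look-alikes from the thing itself.
- finder.cut_out(camera, thing): "pixels" (480x640 bool, what is visible of it) and "rect" ([left, top, width, height] in pixels, round what is visible of it).
- finder.place_of(camera, thing): "position" ([row, column] in pixels: a listed point, or the origin of a listed thing).
The state is a dict: "time": time; "joints": joint angles; "qd": joint speeds; "joint_efforts": joint torques, N m; "tcp_pos": TCP position; "tcp_rot": TCP orientation; "ft_force": force on the tool from outside, world axes, zero at the start; "wrist_torque": the same for the moment, N m; "gripper_width": opening from 0.0 (shut) to 1.0 (fully open).
Only numpy, scipy, OpenCV 4.12 (cv2) and the standard library are available. Lean on these libraries where they do the work, as an engineer would, in place of code of your own. Each camera call takes 0.05 s, during which the arm holds its last target. There are 200 camera calls.

TASK

The drill chuck, the V-block and the vise jaw bar each stand on another one's plate. First park one of them on the blank plate to make room, then bring each to its own plate and set it down upright in the middle of the dark shape that matches it: the chuck jaws up on the round one, the V-block groove up and squared to the square one, the jaw bar lengthwise along the long one. Set them down rather than letting them drop, and leave the cup, the oil bottle and the chuck key where they are.

Things in the scene. Friction and masses are not known exactly. Their poses are not given: they have to be found in the camera images.
- chuck_center (a point): Drill chuck of bare steel standing on its back, jaws up: a round body 48 mm in diameter and 62 mm high, sides straight from 6 to 44 mm above its underside, then a cone to the jaws; the jaw tips reach 68 mm. About 0.5 kg. The point is on its axis, 31 mm above its underside; z up.
- vblock_center (a point): Steel V-block, 50 x 50 mm in plan and 45 mm high, with a 36 mm wide, 16 mm deep V-groove in its top running along its x from end to end. Its y sides (50 mm apart) are flat and full height. About 0.55 kg. The point is its centre, 22.5 mm above its underside; z up.
- jawbar_center (a point): Steel vise jaw bar standing on its narrow long edge: 110 mm long (x), 24 mm thick (y), 44 mm high (z), two screw holes through its broad sides. About 0.6 kg. The point is its centre, 22 mm above its underside.
- round_plate_spot (a point): Plywood plate fixed flat on the bench, 150 (x) x 96 (y) x 8 mm thick, with a flat, solid dark round shape, 82 mm in diameter, in its middle: the chuck's own plate. At the start the jaw bar stands on it. The point is the centre of its top face, 8 mm above the bench; x runs along the plate's long side, z up.
- square_plate_spot (a point): Plywood plate fixed flat on the bench, 150 (x) x 96 (y) x 8 mm thick, with a flat, solid dark square shape, 82 x 82 mm, in its middle, sides along the plate's: the V-block's own plate. At the start the chuck stands on it. The point is the centre of its top face, 8 mm above the bench; x runs along the plate's long side, z up.
- long_plate_spot (a point): Plywood plate fixed flat on the bench, 150 (x) x 96 (y) x 8 mm thick, with a flat, solid dark long shape, 142 x 56 mm, in its middle, along the plate: the jaw bar's own plate. At the start the V-block stands on it. The point is the centre of its top face, 8 mm above the bench; x runs along the plate's long side, z up.
- blank_plate_spot (a point): Plywood plate fixed flat on the bench, 150 (x) x 96 (y) x 8 mm thick, with no dark shape on it: the spare plate, empty at the start. The point is the centre of its top face, 8 mm above the bench; x runs along the plate's long side, z up.
- cup: Bystander: white plastic cup, 72 mm across its rim, 85 mm high. Origin at the centre of its underside.
- oil_bottle: Bystander: grey oil bottle with a red cap, 54 mm in diameter, 130 mm high. Origin at the centre of its underside.
- chuck_key: Bystander: T-shaped chuck key lying flat, about 80 x 60 x 15 mm. Origin under the middle of its shaft.
Mind the look-alikes: they are no part of the job. Leave any pink or yellow look-alike of the part that bears chuck_center alone.

How it is judged:
On the way:
1. one of the three parts stands upright, released and at rest on the blank plate (within 45 mm of its middle) (((horizontal distance between chuck_center and blank_plate_spot below 0.045 m and z of chuck_center in the frame of blank_plate_spot between 0.027 and 0.035 m and angle between chuck_center's own z axis and vertical below 0.1 rad and linear speed of chuck below 0.02 m/s and contact force between chuck and the fingers below 0.05 N) or (horizontal distance between vblock_center and blank_plate_spot below 0.045 m and z of vblock_center in the frame of blank_plate_spot between 0.0185 and 0.0265 m and angle between vblock_center's own z axis and vertical below 0.1 rad and linear speed of vblock below 0.02 m/s and contact force between vblock and the fingers below 0.05 N) or (horizontal distance between jawbar_center and blank_plate_spot below 0.045 m and z of jawbar_center in the frame of blank_plate_spot between 0.018 and 0.026 m and angle between jawbar_center's own z axis and vertical below 0.1 rad and linear speed of jawbar below 0.02 m/s and contact force between jawbar and the fingers below 0.05 N))), for 0.2 s.
At the end, for the whole second after the job is handed in: Each part rests upright (within 0.1 rad) on its own plate, centre within 14 mm of the outline's middle: chuck on the round; V-block on the square, sides within 0.22 rad of its sides (any quarter turn); jaw bar on the long, within 0.18 rad of its length (either way round) (horizontal distance between chuck_center and round_plate_spot below 0.014 m and z of chuck_center in the frame of round_plate_spot between 0.027 and 0.035 m and angle between each of chuck_center, vblock_center, jawbar_center's own z axis and vertical below 0.1 rad and linear speed of each of chuck, vblock, jawbar below 0.02 m/s and horizontal distance between vblock_center and square_plate_spot below 0.014 m and z of vblock_center in the frame of square_plate_spot between 0.0185 and 0.0265 m and horizontal distance between jawbar_center and long_plate_spot below 0.014 m and z of jawbar_center in the frame of long_plate_spot between 0.018 and 0.026 m and (angle between the x axis of vblock_center and the x axis of square_plate_spot, either way round below 0.22 rad or angle between the x axis of vblock_center and the y axis of square_plate_spot, either way round below 0.22 rad) and angle between the x axis of jawbar_center and the x axis of long_plate_spot, either way round below 0.18 rad); the robot touches nothing.
It fails at once if the chuck is let fall (moves faster than 0.7 m/s while no finger touches it: a drop of more than 25 mm) (linear speed of chuck above 0.7 m/s and contact force between chuck and the fingers below 0.05 N).
It fails at once if the V-block is let fall (moves faster than 0.7 m/s while no finger touches it: a drop of more than 25 mm) (linear speed of vblock above 0.7 m/s and contact force between vblock and the fingers below 0.05 N).
It fails at once if the jaw bar is let fall (moves faster than 0.7 m/s while no finger touches it: a drop of more than 25 mm) (linear speed of jawbar above 0.7 m/s and contact force between jawbar and the fingers below 0.05 N).
It fails at once if the cup, the oil bottle or the chuck key is shifted by more than 20 mm (distance of any of cup, oil_bottle, chuck_key from where it was at the start of the episode above 0.02 m).
It also fails if it takes over 123 s, if anything falls off the work surface, if the arm or the gripper's body presses on something with over 40 N, if the wrist force passes 120 N, or if a joint passes its speed limit or range.

## Working session

There is one attempt and no reset: what is moved stays moved. The work goes in short steps, Python scripts to look and compute and a tool call to move; the robot and the scene stay as the last step left them, time stands still between calls to the robot, and variables do not carry over. Pictures are saved under pics/ and viewed, about 12 in all and at most 16, crops included, and the job is handed in when it is done.

Besides the shell and the picture viewer there is one more tool, called after "Emit:" as a command line: name --pt "numbers of a row" for each row, then --argument value for the rest. step_arm: Moves the arm, as the interface text tells. Its arguments: {"type":"object","properties":{"moves":{"type":"array","items":{"type":"array","items":{"type":"number"}}},"force":{"type":"number"}},"required":["moves"]}

```bash
ls; mkdir -p pics; cat > h.py <<'E'
import numpy as np, cv2
from scipy.spatial.transform import Rotation as R
from workcell import r, vision, close_job, finder
def rot(o):
    o=np.array(o,float)
    return o if o.shape==(3,3) else (R.from_rotvec(o).as_matrix() if o.size==3 else R.from_quat(o).as_matrix())
def ray(cm,row,col):
    d=np.array([(col-cm['cx'])/cm['fx'],-(row-cm['cy'])/cm['fy'],-1.0])
    return np.array(cm['xyz']),rot(cm['orientation'])@d
def onz(cm,row,col,z):
    p,d=ray(cm,row,col); return p+d*(z-p[2])/d[2]
def proj(cm,P):
    q=rot(cm['orientation']).T@(np.array(P)-np.array(cm['xyz']))
    return cm['cy']-cm['fy']*q[1]/-q[2], cm['cx']+cm['fx']*q[0]/-q[2]
def save(img,n): cv2.imwrite('pics/'+n,cv2.cvtColor(img,cv2.COLOR_RGB2BGR))
Z=dict(chuck_center=.039,vblock_center=.0305,jawbar_center=.030,round_plate_spot=.008,square_plate_spot=.008,long_plate_spot=.008,blank_plate_spot=.008)
E
python3 - <<'E'
from h import *
print(r.observe()['tcp_rot'])
for c in ('top','scene'):
    im=vision.snapshot(c); save(im,c+'0.png'); cm=vision.camera_model(c); print(c,cm)
    for n,z in Z.items():
        for d in finder.place_of(c,n)[:3]:
            print(n,round(d['p'],2),np.round(d['position']),onz(cm,*d['position'],z).round(3))
E
```

```text
pics
[-3.11023622e+00 -4.31603687e-01  5.68806150e-04]
top {'fx': 446.4052766349631, 'fy': 446.4052766349631, 'cx': 322.8735201785617, 'cy': 240.58573270942608, 'xyz': array([ 4.80520127e-01, -6.28560528e-04,  1.09261946e+00]), 'orientation': array([ 0.12484241, -0.09716373, -1.55074297])}
chuck_center 0.91 [231. 396.] [ 0.658 -0.154  0.039]
chuck_center 0.71 [290. 346.] [ 0.514 -0.037  0.039]
chuck_center 0.63 [287. 383.] [ 0.522 -0.124  0.039]
vblock_center 0.69 [315. 179.] [0.45  0.356 0.03 ]
jawbar_center 0.57 [281. 294.] [0.535 0.086 0.03 ]
round_plate_spot 0.6 [277. 293.] [0.545 0.092 0.008]
square_plate_spot 0.77 [292. 388.] [ 0.513 -0.138  0.008]
long_plate_spot 0.58 [317. 180.] [0.444 0.36  0.008]
long_plate_spot 0.36 [327. 477.] [ 0.434 -0.35   0.008]
blank_plate_spot 0.61 [327. 480.] [ 0.434 -0.356  0.008]
scene {'fx': 479.06282838996646, 'fy': 479.06282838996646, 'cx': 313.07357572737993, 'cy': 234.95987840534877, 'xyz': array([1.05578977, 0.28721752, 0.83917415]), 'orientation': array([0.33722471, 0.62319766, 2.06999597])}
chuck_center 0.8 [221. 240.] [ 0.665 -0.144  0.039]
chuck_center 0.65 [177. 287.] [ 0.516 -0.129  0.039]
chuck_center 0.58 [200. 327.] [ 0.522 -0.023  0.039]
vblock_center 0.68 [262. 514.] [0.449 0.361 0.031]
jawbar_center 0.96 [230. 371.] [0.535 0.09  0.03 ]
round_plate_spot 0.74 [236. 377.] [0.525 0.103 0.008]
square_plate_spot 0.83 [188. 290.] [ 0.518 -0.121  0.008]
long_plate_spot 0.6 [263. 506.] [0.442 0.35  0.008]
blank_plate_spot 0.79 [126. 236.] [ 0.428 -0.343  0.008]
```

View pics/top0.png

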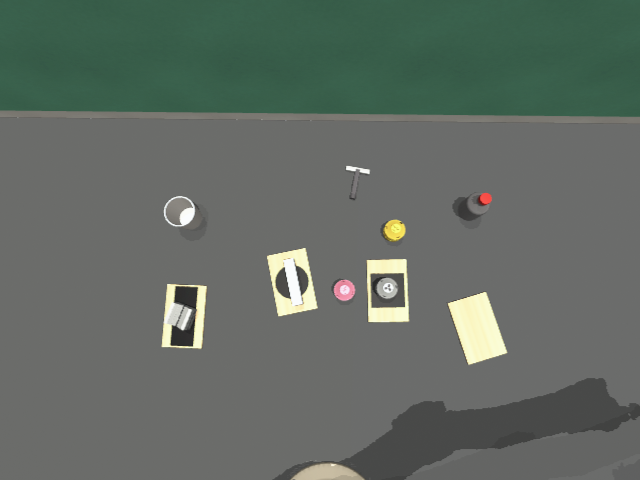

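View pics/scene0.png

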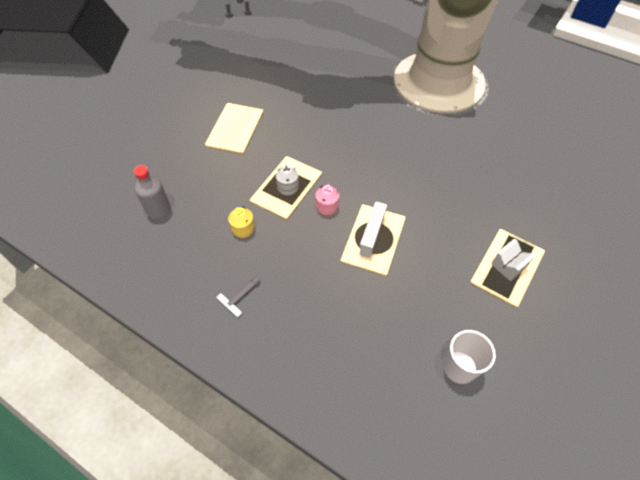

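```bash
cat > m.py <<'E'
from h import *
im=cv2.cvtColor(cv2.imread('pics/top0.png'),cv2.COLOR_BGR2RGB); cm=vision.camera_model('top')
def rect(mask,z):
    ys,xs=np.nonzero(mask)
    P=np.array([onz(cm,a,b,z)[:2] for a,b in zip(ys,xs)])*1000
    (c,s,a)=cv2.minAreaRect(P.astype(np.float32)); 
    if s[0]<s[1]: s=s[::-1]; a-=90
    return np.round(c,1),np.round(s,1),round((a+90)%180-90,1),P.mean(0).round(1)
hsv=cv2.cvtColor(im,cv2.COLOR_RGB2HSV)
m=((hsv[...,0]>10)&(hsv[...,0]<35)&(hsv[...,1]>50)&(hsv[...,2]>120)).astype(np.uint8); m[400:]=0
for n,(a,b) in dict(round=(282,292),square=(291,388),long=(316,184),blank=(328,477)).items():
    w=np.zeros_like(m); w[a-42:a+42,b-36:b+36]=1
    w=m*w
    nl,lab,st,_=cv2.connectedComponentsWithStats(w)
    keep=np.zeros_like(w)
    for i in range(1,nl):
        x,y,ww,h,ar=st[i]
        if ar>25: keep|=(lab==i).astype(np.uint8)
    print(n,rect(keep,.008))
    blk=((im.max(2)<35)).astype(np.uint8); 
T=r.observe(); A=rot(T['tcp_rot']); print('tool y yaw',np.degrees(np.arctan2(A[1,1],A[0,1])),T['joints'],T['tcp_pos'])
E
python3 m.py
python3 - <<'E'
from h import *
cm=vision.camera_model('top'); 
im=cv2.imread('pics/top0.png')
t=[cv2.resize(im[b-40:b+40,a-40:a+40],(400,400),interpolation=cv2.INTER_CUBIC) for a,b in ((292,282),(184,316))]
cv2.imwrite('pics/crop.png',np.hstack(t))
E
```

```text
round (array([533.3,  97.6]), array([150.7,  91.2]), 12.6, array([544.5, 110.7]))
square (array([ 517.9, -134.2]), array([149.3,  91.7]), 2.1, array([ 538.9, -125.8]))
long (array([447.2, 351.1]), array([150.2,  98.6]), -1.4, array([454.7, 353.5]))
blank (array([ 430.2, -342.3]), array([150.4,  83.3]), 17.5, array([ 442.7, -333.8]))
tool y yaw -74.19297675966453 [ 1.21830413  0.59928034 -0.00252445  1.5994039   0.00180549  0.94291229
 -0.07975275] [ 0.19742858 -0.69759423  0.2312872 ]
```

View pics/crop.png

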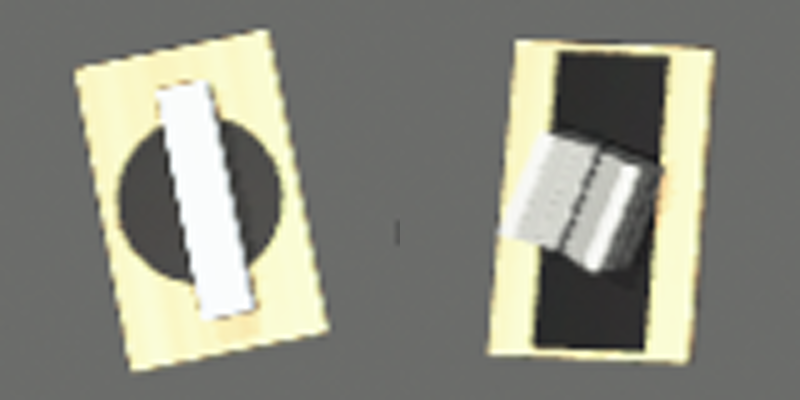

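Emit:
step_arm --pt "20 35 0 7 85" --pt "20 35 0 7 85" --pt "20 35 0 7 85" --pt "20 35 0 7 85" --pt "20 35 0 7 85" --pt "20 35 0 7 85" --pt "20 35 0 7 85" --pt "20 35 0 7 85" --pt "20 35 0 7 85" --pt "20 35 0 7 85" --force 60

```text
time: 1.8
tcp_pos: [0.3981, -0.3463, 0.2316]
tcp_rot: [2.296, 2.144, -0.0]
ft_force: [0.2, -0.6, -0.4]
gripper_width: 0.99
```

Emit:
step_arm --pt "20 35 0 0 85" --pt "20 35 0 0 85" --pt "20 35 0 0 85" --pt "20 35 0 0 85" --pt "20 35 0 0 85" --pt "20 35 0 0 85" --pt "0 4 0 0 85" --pt "0 0 0 0 85" --pt "0 0 0 0 85" --pt "0 0 0 0 85"

```text
time: 2.8
tcp_pos: [0.5168, -0.1352, 0.2312]
tcp_rot: [2.304, 2.136, -0.001]
ft_force: [0.3, 0.5, -0.1]
gripper_width: 0.999
```

```bash
cat > w.py <<'E'
from h import *
import sys
o=r.observe(); im=vision.snapshot('wrist'); cm=vision.camera_model('wrist'); save(im,sys.argv[1]+'.png')
A=rot(o['tcp_rot']); print('t',o['time'],'tcp',np.round(np.array(o['tcp_pos'])*1000,1),'toolyaw',round(np.degrees(np.arctan2(A[1,1],A[0,1])),1),'tilt',np.degrees(np.arccos(-A[2,2])).round(2),'grip',round(o['gripper_width']*85.4,1),'cam',np.round(cm['xyz'],3))
np.save('cm.npy',cm,allow_pickle=True)
for n in sys.argv[2:]:
    z=Z[n]
    for d in finder.place_of('wrist',n)[:2]: print(n,round(d['p'],2),np.round(d['position']),(onz(cm,*d['position'],z)*1000).round(1))
E
python3 w.py w1 chuck_center square_plate_spot
```

```text
t 2.8 tcp [ 516.8 -135.2  231.2] toolyaw -4.3 tilt 0.05 grip 85.3 cam [ 0.521 -0.067  0.374]
chuck_center 0.96 [214. 483.] [ 653.8 -146.9   39. ]
chuck_center 0.68 [207. 326.] [ 516.3 -130.5   39. ]
```

View pics/w1.png

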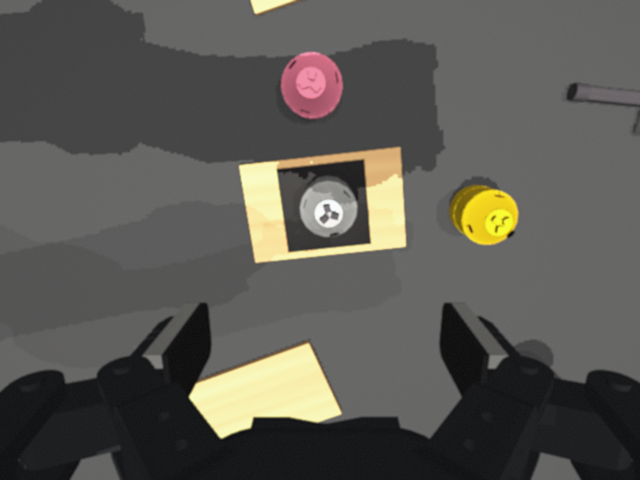

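The wrist view shows three candidates: pink (85,311), yellow (215,484) and grey (207,326). The grey one is bare steel on the square plate, so it is the real chuck.

```bash
cat > q.py <<'E'
from h import *
import sys
cm=np.load('cm.npy',allow_pickle=True).item()
def pts(z,*rc):
    P=np.array([onz(cm,a,b,z)[:2]*1000 for a,b in rc]); return P
def quad(z,*rc):
    P=pts(z,*rc); c=P.mean(0); s=np.linalg.norm(P-np.roll(P,-1,0),axis=1)
    v=[(P[1]-P[0]),(P[2]-P[3]),(P[2]-P[1]),(P[3]-P[0])]
    print('centre',c.round(1),'sides',s.round(1),'yaws',[round(np.degrees(np.arctan2(u[1],u[0])),1) for u in v])
E
python3 - <<'E'
from q import *
quad(.008,(166,240),(148,401),(246,406),(263,255))
quad(.008,(170,277),(161,364),(243,370),(251,289))
print(pts(.076,(213,328)))
im=cv2.imread('pics/w1.png')
E
python3 - <<'E'
from h import *
cm=np.load('cm.npy',allow_pickle=True).item()
vision.snapshot('wrist')
for d in finder.cut_out('wrist','chuck_center')[:3]: print(d['p'],d['rect'])
# predicted silhouette for chuck axis candidates
for x,y in ((516,-130),(518,-132),(516,-134)):
    P=[]
    for z,rad in ((8,24),(14,24),(52,24)):
        for t in np.linspace(0,6.28,60): P.append(proj(cm,np.array([x+rad*np.cos(t),y+rad*np.sin(t),z])/1000))
    P=np.array(P); print(x,y,'left,top,w,h',P[:,1].min(),P[:,0].min(),np.ptp(P[:,1]),np.ptp(P[:,0]))
E
```

```text
centre [ 515.4 -137. ] sides [149.4  94.2 150.2  95.5] yaws [np.float64(1.9), np.float64(2.4), np.float64(-88.3), np.float64(-88.8)]
centre [ 515.2 -136.9] sides [81.2 79.3 80.  79.5] yaws [np.float64(1.5), np.float64(1.5), np.float64(-88.5), np.float64(-87.7)]
[[ 518.28363879 -128.49106115]]
0.96 [298.3, 174.6, 59.6, 63.2]
0.68 [450.2, 183.1, 65.9, 60.6]
0.67 [282.1, 50.5, 60.4, 68.6]
516 -130 left,top,w,h 296.7393902843789 174.72986407951987 56.98810226587386 61.931341563286935
518 -132 left,top,w,h 299.3279114246535 176.7173254990561 56.906270882072306 62.01286664239214
516 -134 left,top,w,h 297.193035802862 179.02575351175503 56.80015667104169 62.10616155177627
```

Emit:
step_arm --pt "1 5 -10 0 85" --pt "0 0 -35 0 85" --pt "0 0 -35 0 85" --pt "0 0 -35 0 85" --pt "0 0 -35 0 85" --pt "0 0 -30 0 85" --pt "0 0 -20 0 85" --pt "0 0 -12 0 85" --pt "0 0 0 0 85" --pt "0 0 0 0 40"

```text
time: 4.05
tcp_pos: [0.5186, -0.1284, 0.0195]
tcp_rot: [2.301, 2.139, 0.0]
ft_force: [-0.2, 0.3, 0.3]
gripper_width: 0.851
```

Emit:
step_arm --pt "0 0 0 0 40" --pt "0 0 0 0 40" --pt "0 0 0 0 40" --pt "0 0 0 0 40" --pt "0 0 0 0 40" --pt "0 0 5 0 40" --pt "0 0 20 0 40" --pt "0 0 30 0 40" --pt "0 0 15 0 40" --pt "0 0 0 0 40"

```text
time: 5.05
tcp_pos: [0.5191, -0.1291, 0.0914]
tcp_rot: [2.3, 2.136, 0.003]
ft_force: [0.9, -0.5, -6.0]
gripper_width: 0.542
```

```bash
python3 w.py w2
```

```text
t 5.05 tcp [ 519.1 -129.1   91.4] toolyaw -4.2 tilt 0.19 grip 46.3 cam [ 0.522 -0.061  0.233]
```

View pics/w2.png

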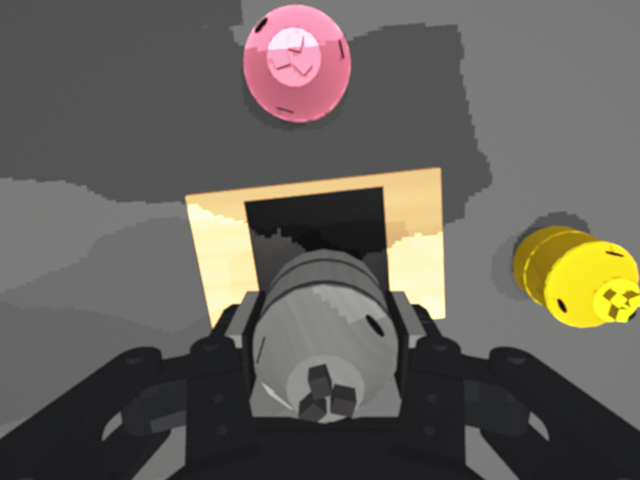

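Emit:
step_arm --pt "-11 -27 0 0 40" --pt "-11 -27 0 0 40" --pt "-11 -27 0 0 40" --pt "-11 -27 0 0 40" --pt "-11 -27 0 0 40" --pt "-11 -27 0 0 40" --pt "-11 -27 0 0 40" --pt "-12 -27 -5 0 40" --pt "0 0 -15 0 40" --pt "0 0 -20 0 40"

```text
time: 6.1
tcp_pos: [0.4281, -0.3459, 0.0481]
tcp_rot: [-2.304, -2.135, 0.001]
ft_force: [0.2, -0.0, -6.2]
gripper_width: 0.546
```

Emit:
step_arm --pt "0 0 -15 0 40" --pt "0 0 -6 0 40" --pt "0 0 -4 0 40" --pt "0 0 -2 0 40" --pt "0 0 -1 0 40" --pt "0 0 -1 0 40" --pt "0 0 0 0 40" --pt "0 0 0 0 40" --pt "0 0 0 0 40" --pt "0 0 0 0 40"

```text
time: 7.1
tcp_pos: [0.4297, -0.3448, 0.0208]
tcp_rot: [2.301, 2.138, 0.0]
ft_force: [-0.8, 0.7, 4.3]
gripper_width: 0.543
```

Emit:
step_arm --pt "0 0 0 0 85" --pt "0 0 0 0 85" --pt "0 0 0 0 85" --pt "0 0 0 0 85" --pt "0 0 10 0 85" --pt "0 0 30 0 85" --pt "0 0 40 0 85" --pt "0 0 40 0 85" --pt "0 0 40 0 85" --pt "6 30 20 0 85"

```text
time: 8.1
tcp_pos: [0.4353, -0.3181, 0.204]
tcp_rot: [2.304, 2.129, -0.0]
ft_force: [0.9, 0.9, -0.4]
gripper_width: 0.993
```

```bash
python3 w.py w3 chuck_center blank_plate_spot
```

```text
t 8.1 tcp [ 435.3 -318.1  204. ] toolyaw -4.5 tilt 0.28 grip 84.8 cam [ 0.441 -0.243  0.349]
chuck_center 0.93 [251. 318.] [ 429.7 -338.9   39. ]
blank_plate_spot 0.37 [203. 634.] [ 712.6 -324.8    8. ]
```

Emit:
step_arm --pt "12 38 0 7 85" --pt "12 38 0 8 85" --pt "12 38 0 8 85" --pt "12 38 0 8 85" --pt "12 38 0 8 85" --pt "12 38 0 8 85" --pt "8 38 0 8 85" --pt "4 38 0 8 85" --pt "0 38 0 8 85" --pt "0 38 0 5 85"

```text
time: 9.25
tcp_pos: [0.5191, 0.066, 0.1996]
tcp_rot: [-0.489, -3.102, 0.001]
ft_force: [-0.6, -0.1, 0.5]
gripper_width: 0.998
```

Emit:
step_arm --pt "-6 38 0 0 85" --pt "-8 38 0 0 85" --pt "-12 38 0 0 85" --pt "-12 38 0 0 85" --pt "-12 38 0 0 85" --pt "-12 38 0 0 85" --pt "-12 34 0 0 85" --pt "0 24 0 0 85" --pt "0 0 0 0 85" --pt "0 0 0 0 85"

```text
time: 10.25
tcp_pos: [0.4453, 0.3508, 0.1995]
tcp_rot: [-0.496, -3.101, 0.002]
ft_force: [-0.7, -1.1, -0.7]
gripper_width: 0.992
```

```bash
python3 w.py w4 vblock_center long_plate_spot
```

```text
t 10.25 tcp [445.3 350.8 199.5] toolyaw 71.8 tilt 0.1 grip 84.7 cam [0.379 0.371 0.342]
vblock_center 0.6 [220. 331.] [446.7 353.1  30.5]
```

View pics/w4.png

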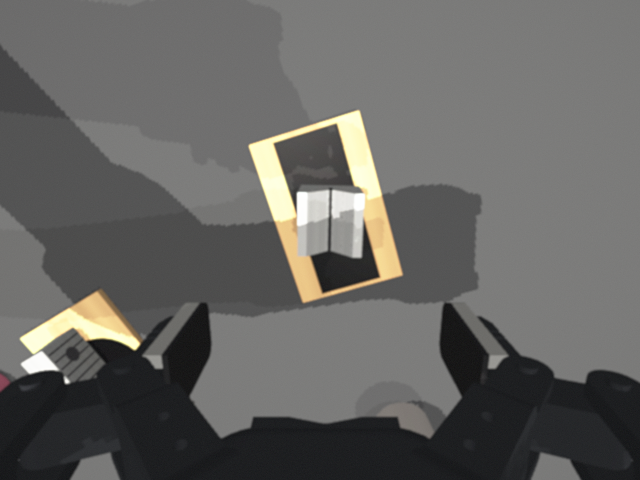

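```bash
python3 - <<'E'
from q import *
quad(.008,(146,249),(110,360),(275,402),(302,303))
quad(.008,(143,274),(124,337),(277,380),(292,322))
quad(.053,(189,298),(190,364),(258,362),(255,298))
P=pts(.037,(252,331),(188,330)); u=P[1]-P[0]; print(P,P.mean(0),np.degrees(np.arctan2(u[1],u[0])),np.linalg.norm(u))
cm3=None
E
```

```text
centre [445.2 352.6] sides [ 96.5 149.3  95.  148.1] yaws [np.float64(89.0), np.float64(88.2), np.float64(-2.0), np.float64(-1.4)]
centre [445.3 352.6] sides [ 54.6 140.3  55.3 139.8] yaws [np.float64(87.9), np.float64(87.4), np.float64(-1.5), np.float64(-1.7)]
centre [444.6 353.4] sides [49.2 53.3 50.1 51.6] yaws [np.float64(70.9), np.float64(69.0), np.float64(-18.4), np.float64(-19.3)]
[[470.97648345 345.45468508]
 [420.66010861 361.00184005]] [445.81829603 353.22826256] 162.82947971081146 52.663570002418915
```

Emit:
step_arm --pt "0 2.5 -10 0 85" --pt "0 0 -30 0 85" --pt "0 0 -35 0 85" --pt "0 0 -35 0 85" --pt "0 0 -35 0 85" --pt "0 0 -20 0 85" --pt "0 0 -12 0 85" --pt "0 0 -7 0 85" --pt "0 0 0 0 85" --pt "0 0 0 0 42"

```text
time: 11.4
tcp_pos: [0.4458, 0.3542, 0.017]
tcp_rot: [0.497, 3.101, 0.001]
ft_force: [-0.3, -0.0, -0.5]
gripper_width: 0.85
```

Emit:
step_arm --pt "0 0 0 0 42" --pt "0 0 0 0 42" --pt "0 0 0 0 42" --pt "0 0 0 0 42" --pt "0 0 0 0 42" --pt "0 0 5 0 42" --pt "0 0 25 0 42" --pt "0 0 40 0 42" --pt "0 0 40 0 42" --pt "0 0 10 0 42"

```text
time: 12.4
tcp_pos: [0.4461, 0.3549, 0.14]
tcp_rot: [0.497, 3.099, 0.005]
ft_force: [0.4, 1.0, -5.8]
gripper_width: 0.577
```

Emit:
step_arm --pt "6 -40 0 -7 42" --pt "6 -42 0 -7 42" --pt "6 -42 0 -7 42" --pt "6 -42 0 -7 42" --pt "6 -42 0 -7 42" --pt "6 -42 0 -7 42" --pt "6 -42 0 -7 42" --pt "6 -42 0 -7 42" --pt "6 -42 0 -7 42" --pt "6 -42 0 -7 42"

```text
time: 13.4
tcp_pos: [0.5047, -0.0661, 0.1356]
tcp_rot: [-2.191, -2.25, 0.002]
ft_force: [1.0, 1.0, -6.3]
gripper_width: 0.578
```

Emit:
step_arm --pt "5 -40 0 0 42" --pt "4.5 -34 0 0 42" --pt "0 0 0 0 42" --pt "0 0 -30 0 42" --pt "0 0 -20 0 42" --pt "0 0 0 0 42" --pt "0 0 0 0 42" --pt "0 0 0 0 42" --pt "0 0 0 0 42" --pt "0 0 0 0 42"

```text
time: 14.4
tcp_pos: [0.5153, -0.1382, 0.087]
tcp_rot: [2.186, 2.255, 0.001]
ft_force: [0.0, 1.3, -6.2]
gripper_width: 0.577
```

```bash
python3 w.py w5 vblock_center square_plate_spot
```

```text
t 14.4 tcp [ 515.3 -138.2   87. ] toolyaw 1.8 tilt 0.07 grip 49.3 cam [ 0.512 -0.07   0.23 ]
vblock_center 0.78 [328. 323.] [ 513.8 -177.7   30.5]
square_plate_spot 0.61 [247. 325.] [ 513.9 -136.4    8. ]
```

View pics/w5.png

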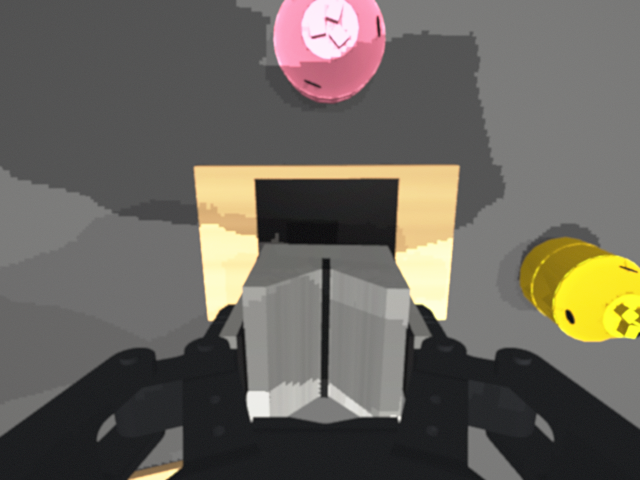

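Emit:
step_arm --pt "0 0.5 -15 0 42" --pt "0 0 -25 0 42" --pt "0 0 -15 0 42" --pt "0 0 -8 0 42" --pt "0 0 -4 0 42" --pt "0 0 -2 0 42" --pt "0 0 -1 0 42" --pt "0 0 -1 0 42" --pt "0 0 0 0 42" --pt "0 0 0 0 42"

```text
time: 15.55
tcp_pos: [0.5151, -0.1375, 0.0174]
tcp_rot: [2.185, 2.255, 0.001]
ft_force: [-5.0, 1.9, 15.9]
gripper_width: 0.578
```

Emit:
step_arm --pt "0 0 0 0 85" --pt "0 0 0 0 85" --pt "0 0 0 0 85" --pt "0 0 0 0 85" --pt "0 0 10 0 85" --pt "0 0 30 0 85" --pt "0 0 40 0 85" --pt "0 0 40 0 85" --pt "0 0 40 0 85" --pt "0 10 20 7 85"

```text
time: 16.55
tcp_pos: [0.5156, -0.1286, 0.1991]
tcp_rot: [2.043, 2.382, 0.001]
ft_force: [0.8, -0.1, -0.8]
gripper_width: 0.995
```

```bash
python3 w.py w6 vblock_center square_plate_spot
```

```text
t 16.55 tcp [ 515.6 -128.6  199.1] toolyaw 8.8 tilt 0.22 grip 85.0 cam [ 0.503 -0.059  0.344]
vblock_center 0.58 [228. 320.] [ 513.9 -135.9   30.5]
```

Emit:
step_arm --pt "2 22 0 8 85" --pt "2 22 0 8 85" --pt "2 22 0 8 85" --pt "2 22 0 8 85" --pt "2 22 0 8 85" --pt "2 22 0 8 85" --pt "2 22 0 8 85" --pt "1 22 0 8 85" --pt "1 22 0 8 85" --pt "1 20 0 8 85"

```text
time: 17.7
tcp_pos: [0.5312, 0.0909, 0.1941]
tcp_rot: [-0.026, -3.139, 0.0]
ft_force: [-0.6, 0.7, -0.3]
gripper_width: 0.997
```

Emit:
step_arm --pt "1 7 0 8 85" --pt "0 0 0 5 85" --pt "0 0 0 0 85" --pt "0 0 0 0 85" --pt "0 0 0 0 85" --pt "0 0 0 0 85" --pt "0 0 0 0 85" --pt "0 0 0 0 85" --pt "0 0 0 0 85" --pt "0 0 0 0 85"

```text
time: 18.7
tcp_pos: [0.533, 0.0974, 0.1953]
tcp_rot: [-0.323, 3.125, -0.0]
ft_force: [-0.4, -0.2, -0.3]
gripper_width: 0.995
```

```bash
python3 w.py w7 jawbar_center round_plate_spot
```

```text
t 18.7 tcp [533.   97.4 195.3] toolyaw 101.8 tilt 0.01 grip 85.0 cam [0.464 0.083 0.338]
jawbar_center 0.83 [216. 315.] [530.   88.3  30. ]
round_plate_spot 0.84 [212. 321.] [530.5  93.1   8. ]
```

View pics/w7.png

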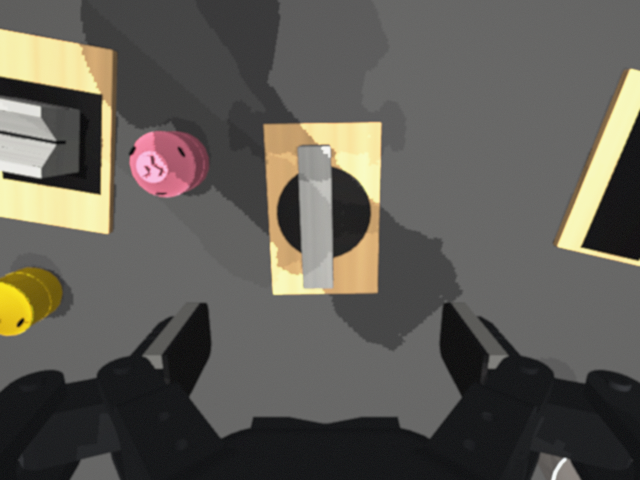

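View pics/w6.png

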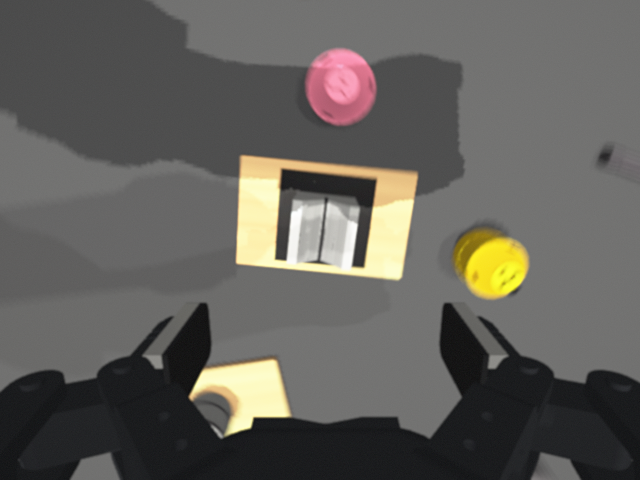

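```bash
python3 - <<'E'
from q import *
quad(.008,(124,264),(122,381),(293,378),(295,272))
quad(.052,(146,299),(146,331),(288,333),(288,303))
# disc: fit on dark mask boundary
im=cv2.imread('pics/w7.png'); m=(im.max(2)<45).astype(np.uint8); m[:150]=0;m[270:]=0;m[:,:270]=0;m[:,380:]=0
m=cv2.morphologyEx(m,cv2.MORPH_OPEN,np.ones((3,3)))
ys,xs=np.nonzero(m); hull=cv2.convexHull(np.c_[xs,ys].astype(np.int32))[:,0]
P=pts(.008,*[(b,a) for a,b in hull]); print('disc',cv2.minEnclosingCircle(P.astype(np.float32)),m.sum())
# bar edges
for row in (160,180,200,220,240,260,280):
    g=im[row,285:350].astype(int).sum(1); print(row,np.nonzero(np.abs(np.diff(g))>90)[0]+285)
print('vblk in w7', pts(.008,(233,109),(47,116)))
E
```

```text
centre [531.5  95.7] sides [ 95.1 149.9  97.3 150.4] yaws [np.float64(102.7), np.float64(102.9), np.float64(12.9), np.float64(12.1)]
centre [528.9  89.8] sides [ 22.9 109.3  23.7 109.2] yaws [np.float64(101.8), np.float64(101.8), np.float64(12.8), np.float64(12.4)]
disc ((531.520751953125, 95.35195922851562), 39.37173843383789) 3307
160 []
180 [289 290 297 298 330 331]
200 [298 299 330 331 332]
220 [298 299 300 331 332]
240 [285 286 299 300 301 331 332]
260 []
280 []
vblk in w7 [[586.84513068 -85.22126038]
 [435.65862602 -88.33467323]]
```

Emit:
step_arm --pt "-4 -8 -10 1 85" --pt "0 0 -30 0 85" --pt "0 0 -35 0 85" --pt "0 0 -35 0 85" --pt "0 0 -35 0 85" --pt "0 0 -20 0 85" --pt "0 0 -10 0 85" --pt "0 0 -5 0 85" --pt "0 0 0 0 85" --pt "0 0 0 0 15"

```text
time: 19.85
tcp_pos: [0.5293, 0.0894, 0.0161]
tcp_rot: [-0.35, 3.121, 0.0]
ft_force: [-0.6, -0.7, 0.2]
gripper_width: 0.854
```

Emit:
step_arm --pt "0 0 0 0 15" --pt "0 0 0 0 15" --pt "0 0 0 0 15" --pt "0 0 0 0 15" --pt "0 0 0 0 15" --pt "0 0 0 0 15" --pt "0 0 0 0 15" --pt "0 0 0 0 15" --pt "0 0 10 0 15" --pt "0 0 20 0 15"

```text
time: 20.85
tcp_pos: [0.5277, 0.0889, 0.0446]
tcp_rot: [0.35, -3.119, 0.001]
ft_force: [0.8, -1.3, -6.0]
gripper_width: 0.271
```

Emit:
step_arm --pt "0 0 35 0 15" --pt "0 0 35 0 15" --pt "-8 26 0 -2 15" --pt "-8 26 0 -2 15" --pt "-8 26 0 -2 15" --pt "-8 26 0 -2 15" --pt "-9 27 0 -2 15" --pt "-9 27 0 -2 15" --pt "-9 27 0 -2 15" --pt "-9 27 0 0 15"

```text
time: 21.85
tcp_pos: [0.4599, 0.3019, 0.1153]
tcp_rot: [-0.034, -3.14, 0.001]
ft_force: [-0.6, -0.1, -6.2]
gripper_width: 0.275
```

Emit:
step_arm --pt "-8 26 0 0 15" --pt "-8 25 0 0 15" --pt "0 0 0 0 15" --pt "0 0 -20 0 15" --pt "0 0 0 0 15" --pt "0 0 0 0 15" --pt "0 0 0 0 15" --pt "0 0 0 0 15" --pt "0 0 0 0 15" --pt "0 0 0 0 15"

```text
time: 22.85
tcp_pos: [0.4451, 0.3523, 0.0956]
tcp_rot: [0.033, 3.141, 0.0]
ft_force: [0.5, 0.6, -6.1]
gripper_width: 0.274
```

```bash
python3 w.py w8 jawbar_center long_plate_spot
```

```text
t 22.85 tcp [445.1 352.3  95.6] toolyaw 88.8 tilt 0.03 grip 23.4 cam [0.375 0.353 0.238]
jawbar_center 0.64 [332. 328.] [489.9 352.6  30. ]
```

View pics/w8.png

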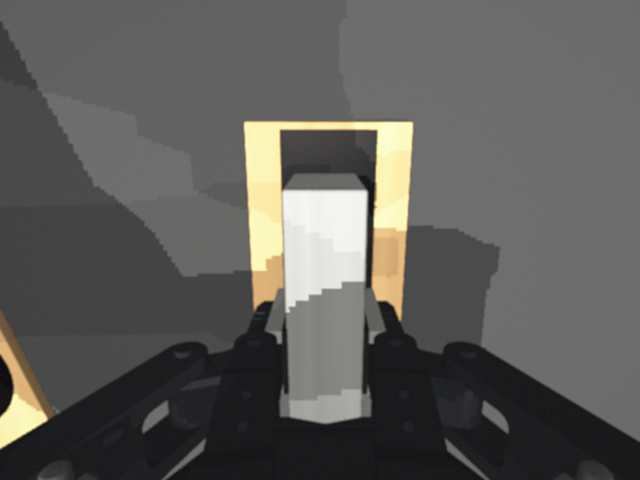

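Emit:
step_arm --pt "0 0 -20 0 15" --pt "0 0 -25 0 15" --pt "0 0 -18 0 15" --pt "0 0 -9 0 15" --pt "0 0 -4 0 15" --pt "0 0 -2 0 15" --pt "0 0 -1 0 15" --pt "0 0 -1 0 15" --pt "0 0 0 0 15" --pt "0 0 0 0 15"

```text
time: 24.0
tcp_pos: [0.4452, 0.3527, 0.0159]
tcp_rot: [0.033, 3.141, 0.001]
ft_force: [0.1, 0.2, -2.4]
gripper_width: 0.273
```

Emit:
step_arm --pt "0 0 -1 0 15" --pt "0 0 0 0 15" --pt "0 0 0 0 60" --pt "0 0 0 0 85" --pt "0 0 0 0 85" --pt "0 0 0 0 85" --pt "0 0 10 0 85" --pt "0 0 40 0 85" --pt "0 0 40 0 85" --pt "0 0 40 0 85"

```text
time: 25.0
tcp_pos: [0.4443, 0.3523, 0.1462]
tcp_rot: [-0.032, -3.14, 0.0]
ft_force: [0.8, 0.3, -0.1]
gripper_width: 0.993
```

Emit:
step_arm --pt "0 0 50 0 85" --pt "0 0 0 0 85" --pt "0 0 0 0 85" --pt "0 0 0 0 85" --pt "12 -38 0 -8 85" --pt "12 -38 0 -8 85" --pt "12 -38 0 -8 85" --pt "12 -38 0 -8 85" --pt "12 -38 0 -8 85" --pt "12 -38 0 -8 85"

```text
time: 26.0
tcp_pos: [0.5164, 0.1226, 0.193]
tcp_rot: [-1.314, -2.851, 0.002]
ft_force: [0.4, 0.0, -0.2]
gripper_width: 0.997
```

Emit:
step_arm --pt "4 -38 0 -8 85" --pt "4 -38 0 -8 85" --pt "0 -38 0 -8 85" --pt "0 -38 0 -8 85" --pt "-4 -38 0 -8 85" --pt "-4 -38 0 -5 85" --pt "-12 -38 0 0 85" --pt "-12 -38 0 0 85" --pt "-12 -38 0 0 85" --pt "-12 -38 0 0 85"

```text
time: 27.0
tcp_pos: [0.4675, -0.2566, 0.193]
tcp_rot: [-2.299, -2.137, 0.001]
ft_force: [0.4, 0.5, 1.1]
gripper_width: 0.998
```

Emit:
step_arm --pt "-12 -38 0 0 85" --pt "-12 -38 0 0 85" --pt "-15 -8 0 0 85" --pt "0 0 0 0 85" --pt "0 0 0 0 85" --pt "0 0 0 0 85" --pt "0 0 0 0 85" --pt "0 0 0 0 85" --pt "0 0 0 0 85" --pt "0 0 0 0 85"

```text
time: 28.0
tcp_pos: [0.4301, -0.3394, 0.1943]
tcp_rot: [2.301, 2.139, -0.0]
ft_force: [-0.6, 0.3, 0.3]
gripper_width: 0.994
```

```bash
python3 w.py w9 chuck_center; python3 - <<'E'
from h import *
cm=vision.camera_model('wrist')
for d in finder.cut_out('wrist','chuck_center')[:3]: print(d['p'],d['rect'])
for x,y in ((430,-340),(430,-345)):
    P=[]
    for z,rad in ((8,24),(14,24),(52,24)):
        for t in np.linspace(0,6.28,60): P.append(proj(cm,np.array([x+rad*np.cos(t),y+rad*np.sin(t),z])/1000))
    P=np.array(P); print(x,y,'left,top,w,h',P[:,1].min(),P[:,0].min(),np.ptp(P[:,1]),np.ptp(P[:,0]))
E
```

```text
t 28.0 tcp [ 430.1 -339.4  194.3] toolyaw -4.2 tilt 0.01 grip 84.9 cam [ 0.434 -0.271  0.337]
chuck_center 0.77 [231. 324.] [ 427.3 -347.    39. ]
0.86 [292.3, 198.4, 64.6, 65.1]
430 -340 left,top,w,h 295.0270786395248 186.09462020754256 63.62516516372267 70.06490585257251
430 -345 left,top,w,h 295.65074255585523 191.9683437639791 63.33302934911558 70.32125365839019
```

View pics/w9.png

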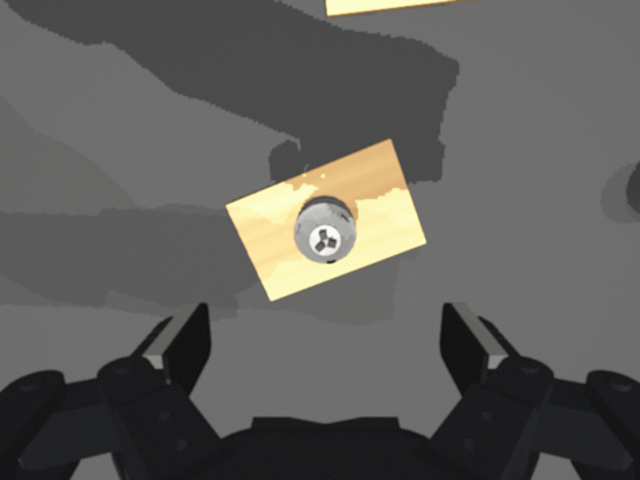

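Emit:
step_arm --pt "-1 -6.5 -10 0 85" --pt "0 0 -30 0 85" --pt "0 0 -35 0 85" --pt "0 0 -35 0 85" --pt "0 0 -30 0 85" --pt "0 0 -20 0 85" --pt "0 0 -10 0 85" --pt "0 0 -5 0 85" --pt "0 0 0 0 85" --pt "0 0 0 0 40"

```text
time: 29.15
tcp_pos: [0.4293, -0.3465, 0.02]
tcp_rot: [2.301, 2.138, 0.0]
ft_force: [-0.3, 0.7, 0.0]
gripper_width: 0.848
```

Emit:
step_arm --pt "0 0 0 0 40" --pt "0 0 0 0 40" --pt "0 0 0 0 40" --pt "0 0 0 0 40" --pt "0 0 0 0 40" --pt "0 0 5 0 40" --pt "0 0 20 0 40" --pt "0 0 40 0 40" --pt "0 0 40 0 40" --pt "0 0 5 0 40"

```text
time: 30.15
tcp_pos: [0.4302, -0.3471, 0.1333]
tcp_rot: [2.298, 2.134, 0.002]
ft_force: [1.1, -0.4, -6.6]
gripper_width: 0.538
```

Emit:
step_arm --pt "8 35 0 0 40" --pt "8 37 0 0 40" --pt "8 37 0 0 40" --pt "8 37 0 0 40" --pt "9 37 0 0 40" --pt "9 37 0 0 40" --pt "9 37 0 0 40" --pt "9 37 0 0 40" --pt "9 37 0 0 40" --pt "9 37 0 0 40"

```text
time: 31.15
tcp_pos: [0.5142, 0.0231, 0.1284]
tcp_rot: [-2.301, -2.138, 0.002]
ft_force: [1.1, 0.8, -6.3]
gripper_width: 0.544
```

Emit:
step_arm --pt "8 37 0 0 40" --pt "8 37 0 0 40" --pt "0 0 0 0 40" --pt "0 0 -20 0 40" --pt "0 0 -20 0 40" --pt "0 0 0 0 40" --pt "0 0 0 0 40" --pt "0 0 0 0 40" --pt "0 0 0 0 40" --pt "0 0 0 0 40"

```text
time: 32.15
tcp_pos: [0.5313, 0.0958, 0.09]
tcp_rot: [2.301, 2.138, 0.001]
ft_force: [-0.1, -0.2, -6.1]
gripper_width: 0.546
```

```bash
python3 w.py w10 chuck_center round_plate_spot
```

```text
t 32.15 tcp [531.3  95.8  90. ] toolyaw -4.2 tilt 0.07 grip 46.6 cam [0.535 0.164 0.233]
chuck_center 0.71 [332. 325.] [527.   57.4  39. ]
round_plate_spot 0.76 [248. 325.] [529.8  96.2   8. ]
```

View pics/w10.png

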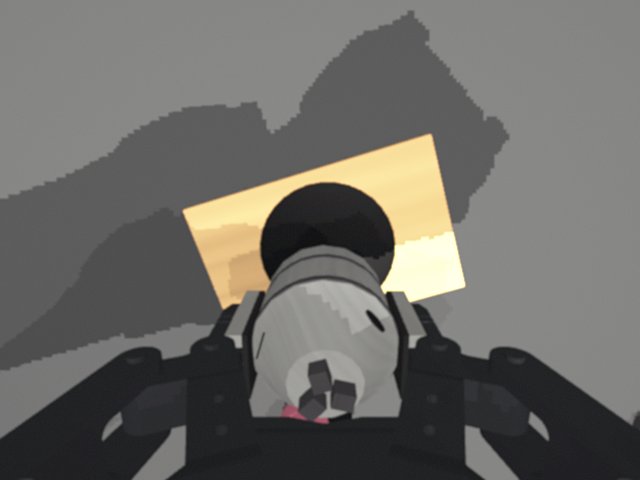

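Chuck held centred over the round shape (disc at 248,328), upright. Lower 70 mm.

Emit:
step_arm --pt "0 0 -15 0 40" --pt "0 0 -25 0 40" --pt "0 0 -15 0 40" --pt "0 0 -7 0 40" --pt "0 0 -4 0 40" --pt "0 0 -2 0 40" --pt "0 0 -1 0 40" --pt "0 0 -1 0 40" --pt "0 0 0 0 40" --pt "0 0 0 0 40"

```text
time: 33.3
tcp_pos: [0.5313, 0.096, 0.0205]
tcp_rot: [2.301, 2.138, 0.002]
ft_force: [-2.1, 0.1, 7.4]
gripper_width: 0.542
```

Emit:
step_arm --pt "0 0 0 0 60" --pt "0 0 0 0 85" --pt "0 0 0 0 85" --pt "0 0 0 0 85" --pt "0 0 10 0 85" --pt "0 0 30 0 85" --pt "0 0 40 0 85" --pt "0 0 40 0 85" --pt "0 0 40 0 85" --pt "0 0 20 0 85"

```text
time: 34.3
tcp_pos: [0.5316, 0.0962, 0.2033]
tcp_rot: [2.3, 2.137, 0.005]
ft_force: [-0.1, -0.6, -0.6]
gripper_width: 0.996
```

Emit:
step_arm --pt "0 -40 20 0 85" --pt "0 -40 20 0 85" --pt "0 -40 20 0 85" --pt "0 -40 20 0 85" --pt "0 -40 0 0 85" --pt "-10 -40 0 0 85" --pt "-10 -40 0 0 85" --pt "0 0 0 0 85" --pt "0 0 0 0 85" --pt "0 0 0 0 85"

```text
time: 35.3
tcp_pos: [0.5111, -0.1829, 0.2797]
tcp_rot: [2.3, 2.14, 0.001]
ft_force: [0.2, 1.2, 0.2]
gripper_width: 0.998
```

```bash
python3 w.py w11 vblock_center square_plate_spot chuck_center round_plate_spot; python3 - <<'E'
from h import *
im=vision.snapshot('scene'); cm=vision.camera_model('scene')
for n,z in Z.items():
    for d in finder.place_of('scene',n)[:3]: print(n,round(d['p'],2),np.round(d['position']),onz(cm,*d['position'],z).round(3))
save(cv2.resize(im[100:340,180:580],(800,480),interpolation=cv2.INTER_CUBIC),'s2.png')
t=vision.snapshot('top'); save(cv2.resize(t[220:370,150:550],(800,300),interpolation=cv2.INTER_CUBIC),'t2.png')
E
```

```text
t 35.3 tcp [ 511.1 -182.9  279.7] toolyaw -4.1 tilt 0.04 grip 85.2 cam [ 0.515 -0.114  0.422]
vblock_center 0.91 [157. 325.] [ 513.1 -138.8   30.5]
chuck_center 0.9 [158. 472.] [ 655.  -149.6   39. ]
chuck_center 0.87 [ 35. 319.] [515.1 -31.2  39. ]
chuck_center 0.66 [199. 327.] [ 0.519 -0.024  0.039]
chuck_center 0.66 [221. 239.] [ 0.666 -0.146  0.039]
chuck_center 0.56 [227. 378.] [0.525 0.099 0.039]
jawbar_center 0.95 [262. 514.] [0.448 0.36  0.03 ]
jawbar_center 0.33 [262. 509.] [0.453 0.352 0.03 ]
round_plate_spot 0.6 [236. 377.] [0.526 0.101 0.008]
square_plate_spot 0.58 [186. 285.] [ 0.518 -0.135  0.008]
long_plate_spot 0.95 [264. 510.] [0.442 0.357 0.008]
long_plate_spot 0.73 [259. 510.] [0.43  0.354 0.008]
blank_plate_spot 0.88 [127. 234.] [ 0.434 -0.345  0.008]
```

View pics/s2.png

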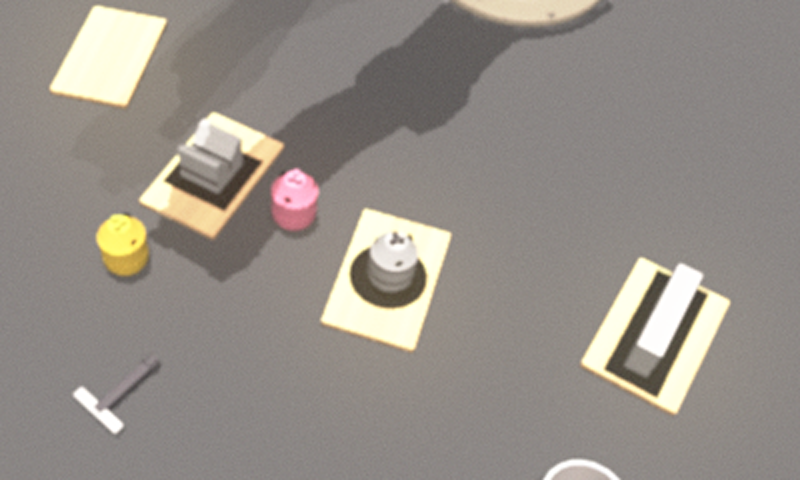

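View pics/w11.png

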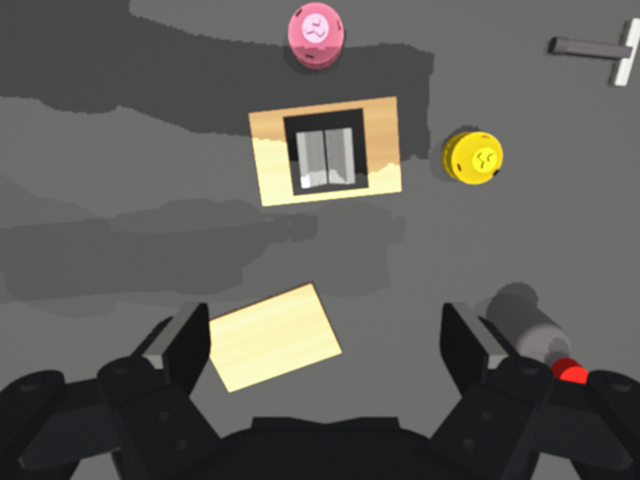

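```bash
python3 - <<'E'
from q import *
quad(.008,(120,284),(108,363),(187,369),(195,292))
quad(.008,(112,249),(97,396),(191,401),(206,262))
quad(.053,(132,297),(127,352),(185,354),(188,301))
P=pts(.037,(130,324),(185,327)); print(P.mean(0))
E
```

```text
centre [ 515.2 -136.8] sides [81.  80.3 82.7 77.1] yaws [np.float64(4.1), np.float64(1.8), np.float64(-88.0), np.float64(-89.4)]
centre [ 515.1 -136.3] sides [148.9  95.1 150.2  96.9] yaws [np.float64(1.4), np.float64(2.1), np.float64(-88.1), np.float64(-88.8)]
centre [ 514.  -138.9] sides [50.4 52.9 50.4 51.4] yaws [np.float64(0.9), np.float64(-0.9), np.float64(-91.0), np.float64(-91.0)]
[ 513.52052525 -139.3644113 ]
```

View pics/t2.png

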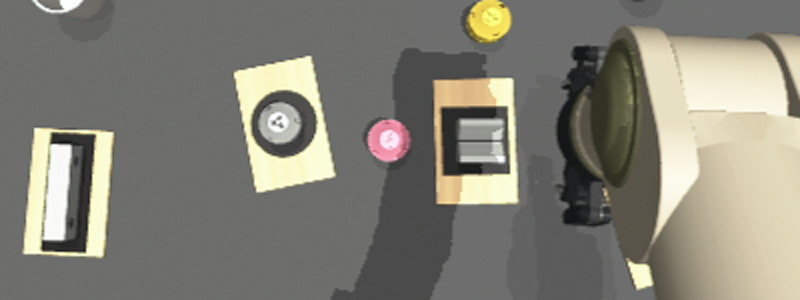

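```bash
python3 -c "
from h import *
print(close_job())"
```

```text
the job is handed in; nothing more can be done
None
```

I parked the chuck on the blank plate, then moved the V-block to the square, the jaw bar to the long plate and the chuck to the round one. Each was set down under contact before release. I handed the job in after about 36 s of robot time; no verdict is reported.

My last checks before handing in:

| Part | Where it stands | How it was checked |
|---|---|---|
| V-block | About 3 mm from the middle of the square, turned about 2° from its sides, groove up | Measured in the last wrist picture |
| Chuck | Released within 1 mm of the measured disc middle (tool position), up to about 3 mm more for its seat in the jaws | Looks upright in the last side and top views. The scene network puts it about 2 mm from the plate's spot. |
| Jaw bar | Released within 1 mm of the measured middle of the long shape, along it to about 1° (tool pose) | Looks upright in the last side view. The networks disagree a little, putting it about 7 mm from the plate's spot, within the 14 mm allowed. |

- **Not measured directly:** the final chuck and jaw bar positions come from the tool pose and coarse views, not a close-up after release.
- **Bystanders:** the cup, oil bottle, chuck key and the pink and yellow look-alikes were never touched. I did not measure whether they shifted.
- **Gripper:** open and clear of everything at hand-in.

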